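# Find the packed sample tin by feel, seat it and dust it off

### The job

One of the three look-alike steel tins on the white loading deck is packed with sample and much heavier than the two empty ones: find it by feel, slide it onto the round green pad until it drops into the seat and stands level there. Then press the red cap of the clamped air duster behind the pad all the way down for a puff over its lid and let the cap come up again. Leave the empty tins standing upright on the deck, off the pad, knock nothing over and leave the reagent bottle, the beaker and the spanner where they are.

Things in the scene. Friction and masses are not known exactly. Their poses are not given: they have to be found in the camera images.
- deck: fixed white loading deck, 360 (x) x 460 (y) x 24 mm high, lying on the bench. Origin: centre of its underside on the bench; z up, +x towards the duster, -x the side nearest the robot. Its flat top is 24 mm above the bench. On it the tins stand around the pad on the -x side, each with its centre 130 to 170 mm from the pad's centre.
- seat (a point): fixed point at the centre of the seat, level with the deck's top: a round hole 94 mm in diameter in the deck, filled flush by a green pad, 60 mm in +x from the deck's centre. A tin fits in the seat with 5 mm to spare all round, and its underside is then 8 mm below the deck's top.
- pad (a joint): sinking of the sprung green pad in the seat, m: 0 flush with the deck, 0.008 fully down. An empty tin (about 3 N) does not sink it, the packed tin's weight (about 8 N) takes it fully down.
- tin1: closed steel sample tin, a cylinder 84 mm in diameter, 75 mm high, flat lid. Origin: centre of its underside, z up. The three look alike; one is packed (about 0.85 kg), two are empty (about 0.3 kg); which one changes every time and can only be felt, e.g. by its drag when pushed. Too wide to grasp: slide it with one or two spread fingertips below mid height, where it does not tip.
- tin2: as tin1
- tin3: as tin1
- nozzle_top (a point): centre of the flat top of the duster's red press cap, 32 mm in diameter, 18 mm high, 161 mm above the bench when up. The duster is a fixed blue can 52 mm in diameter clamped upright on the deck, its axis 82 mm beyond the seat's centre in the deck's +x. A dark bracket behind it reaches 117 mm above the bench.
- nozzle (a joint): travel of the red cap, m: 0 up, 0.006 fully pressed; straight down, sprung: 2.5 N to start, 5.5 N fully down.
- reagent: bystander: amber reagent bottle 68 mm in diameter, 150 mm high, beside the deck on its -y side; origin: centre of its underside.
- beaker: bystander: glass beaker 72 mm in diameter, 80 mm high, beside the deck on its +y side; origin: centre of its underside.
- spanner: bystander: steel spanner 170 mm long, lying flat beside the deck on its +y side, along its own x.
Mind the look-alikes: they are no part of the job. What is shaped like the tin3 but orange or yellow is not meant.

How it is judged:
By the outcome, as a careful person would: the job done as asked, in the order asked, and still so for the second after the job is handed in, with the robot touching nothing.
It also fails if it takes over 72 s, if anything falls off the work surface, if the arm or the gripper's body presses on something with over 40 N, if the wrist force passes 120 N, or if a joint passes its speed limit or range.

### The arm

A 6-joint arm with a two-finger parallel gripper is mounted at the origin on the work surface. World frame = base frame: x ahead of the robot, y to its left, z up, the work surface at z = 0. Lengths are in m, angles in rad, forces in N, time in s.
With the tool pointing down it reaches from about 0.275 to 0.85 m from the base axis. Payload 19 kg.
Tool frame: the origin (TCP) lies at the very end of the fingers, on their centre line; the grasp point (between the pads) lies 19 mm behind it; z points along the fingers, y is the line along which they close (so a half turn about z gives the same grasp; the last joint's range is limited). The gripper opens to 85 mm and grips with 20 to 120 N. Pads are 22 mm wide; open, the fingers measure 114 mm over their backs; the gripper's body (76 mm by 85 mm) begins 54 mm behind the grasp point. The pads swing forward as they close: fully open they stand 13 mm farther back than shut.
Start: joints at [1.016, 0.15, 1.437, -0, 1.554, -0.134], TCP at [0.235, 0.525, 0.231] pointing down, gripper open.
Joint ranges: [-2.8, 2.8], [-0.68, 2.1], [0.12, 2.68], [-1.39, 4.53], [0.16, 2.79], [-2.81, 2.81]. Speed limits (rad/s): [1.89, 1.89, 2.22, 3.01, 3.01, 3.01].

### API

Orientations are given as a unit quaternion [w, x, y, z].
In Python, from station import * gives the robot as it stands.
- The arm moves only by the tool servo_tool, never from a script. Its argument "plan" is a list of rows, each a list of 3 entries, a list of its own where there are three numbers: the shift along the tool's x, y, z scaled (see below), then the turn, a rotation vector about the tool's x, y, z scaled (see below), then the closure, from 0 (fully open) to 1 (shut). A call has 1 to 20 rows; each row is the pose to reach, as a shift and turn from the pose commanded when the call began, along the tool's axes at that moment, turning the shorter way round; what a row does not reach only later rows make up. The controller multiplies each number of a shift by 0.08 m and each number of a turn by 180 degrees. A row lasts 1/10 s, in which the tool goes at most 50 mm and 8.59 degrees, less where a joint would pass 70% of its speed; a pose out of reach is approached as far as the arm can. A call with a number of a shift or a turn outside -1 to 1 is refused whole. A call with a gripper value outside its range is refused whole. The fingers move at their own pace and stop on an object; "squeeze" is the grip in N (left out, the last holds). Time passes only in rows, so rows that repeat a pose let the fingers close. It gives the time, the measured TCP pose, the force, the opening and the grip force at its end, in the units of the state.
- state(): the state, without advancing time (a new reading comes with each control period).
- camera(name): name is "scene" or "top" or "wrist"; returns (picture, depth): 480x640x3 uint8, red, green, blue; 480x640 float32, m along the optical axis (not along the pixel's ray), 0 where there is no reading.
- camera_params(name): a dict with "intrinsics" (3x3 intrinsics, pixels), "origin" and "attitude" of the camera in the world. Camera axes: x right, y down, z forward; pixel columns grow to the right and rows downward; lengths in m; the calibration is good to about 2 mm. A picture is of the moment at which its call begins: read the wrist's pose just before it. camera_params takes no time and is no camera call; for the wrist camera it gives the pose at the moment of the call.
- hand_in(): hands the job in; it is judged then, once.
The state is a dict: "time": time; "joints": joint angles; "joint_velocities": joint speeds; "joint_torque": joint torques, N m; "tcp_pos": TCP position; "ee_rot": TCP orientation; "contact_force": force on the tool from outside, world axes, zero at the start; "torque": the same for the moment, N m; "width": finger opening in m; "finger_force": force on a finger pad.
Only numpy, scipy, OpenCV 4.12 (cv2) and the standard library are available. Lean on these libraries where they do the work, as an engineer would, in place of code of your own. Each camera call takes 0.05 s, during which the arm holds its last target. There are 200 camera calls.

## Working session

There is one attempt and no reset: what is moved stays moved. The work goes in short steps, Python scripts to look and compute and a tool call to move; the robot and the scene stay as the last step left them, time stands still between calls to the robot, and variables do not carry over. Pictures are saved under pics/ and viewed, at most 10 in all, crops included, and the job is handed in when it is done.

Besides the shell and the picture viewer there is one more tool, called after "Request:" in YAML: its name, and indented under it one key for each argument. servo_tool: Moves the arm, as the interface text tells. Shifts and turns lie within -1 to 1; 1 stands for 0.08 m of shift or 180 degrees of turn. Its arguments: {"type":"object","properties":{"plan":{"type":"array"},"squeeze":{"type":"number"}},"required":["plan"]}

```bash
mkdir -p pics; ls
python3 - <<'E'
from station import *
import cv2,numpy as np
s=state();print(s)
ims=[]
for n in("scene","top"):
    p,d=camera(n);c=camera_params(n);print(n,c)
    np.savez(f"pics/{n}0.npz",p=p,d=d,K=c["intrinsics"],o=c["origin"],a=c["attitude"])
    cv2.imwrite(f"pics/{n}0.png",p[:,:,::-1])
E
```

```text
pics
{'time': 0.0, 'joints': array([ 1.01596951e+00,  1.50995840e-01,  1.43801539e+00, -4.54567090e-06,
        1.55377839e+00, -1.34025993e-01]), 'joint_velocities': array([ 0.00106899,  0.00016539,  0.00085754, -0.00096568,  0.00063366,
        0.00074424]), 'joint_torque': array([ 4.00359477e-04, -7.13064408e+01, -5.70864916e+01, -2.05545603e-04,
        8.93283781e-03,  5.86680630e-05]), 'tcp_pos': array([0.23479113, 0.5246224 , 0.23067763]), 'ee_rot': array([-1.99941931e-04,  2.08851423e-01,  9.77947199e-01, -5.64098415e-04]), 'contact_force': array([ 0.1871782 , -0.61301101,  0.43869079]), 'torque': array([ 0.06166557, -0.02162032,  0.01509464]), 'finger_force': 0.0, 'width': 0.08544648975598877}
scene {'intrinsics': array([[479.88439233,   0.        , 316.99289407],
       [  0.        , 479.88439233, 239.0462011 ],
       [  0.        ,   0.        ,   1.        ]]), 'origin': array([ 1.25620652, -0.46777899,  0.76567404]), 'attitude': array([-0.38703757,  0.80983928,  0.391941  , -0.20185271])}
top {'intrinsics': array([[610.16912438,   0.        , 312.17226811],
       [  0.        , 610.16912438, 242.12467763],
       [  0.        ,   0.        ,   1.        ]]), 'origin': array([0.34502244, 0.01340624, 1.53651016]), 'attitude': array([-0.0652981 ,  0.70674507, -0.7023188 ,  0.05473448])}
```

View pics/top0.png

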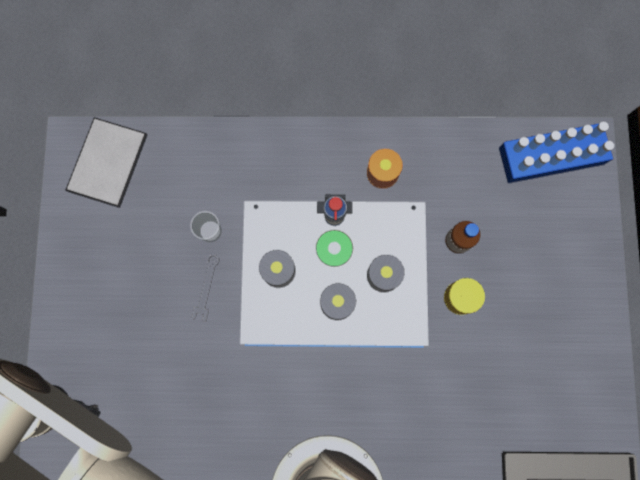

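View pics/scene0.png

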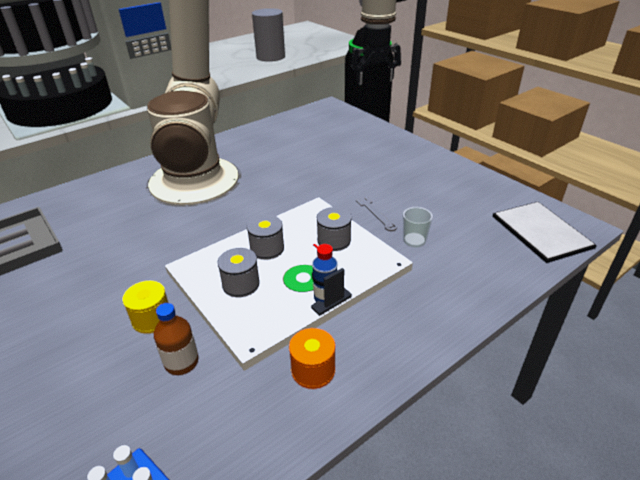

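Top view: the grey tins are at px (277,268), (338,301) and (386,272), the pad at (335,248) and the red cap at (335,204). The orange tin (385,165) and yellow tin (466,296) stand off the deck and have the wrong colour, so they are decoys. All three grey tins on the deck match the description, and only feel can tell which is packed. Next I triangulate and make one confirming crop.

```bash
cat > h.py <<'E'
import cv2,numpy as np
from scipy.spatial.transform import Rotation as R
def load(n):
    z=np.load(f"pics/{n}.npz");return z
def rot(q): return R.from_quat(np.r_[q[1:],q[0]]).as_matrix()
def ray(z,u,v):
    d=rot(z["a"])@np.linalg.solve(z["K"],[u,v,1.]);return z["o"],d/np.linalg.norm(d)
def plane(z,u,v,h):
    o,d=ray(z,u,v);return o+d*(h-o[2])/d[2]
def tri(r1,r2):
    A=np.zeros((3,3));b=np.zeros(3)
    for o,d in(r1,r2):
        P=np.eye(3)-np.outer(d,d);A+=P;b+=P@o
    x=np.linalg.solve(A,b);return x,np.linalg.norm(np.cross(x-r1[0],r1[1]))
def blobs(p,lo,hi,amin=15):
    m=cv2.inRange(cv2.cvtColor(p,cv2.COLOR_RGB2HSV),lo,hi)
    n,l,s,c=cv2.connectedComponentsWithStats(m)
    return [(c[i].round(1),s[i,4],s[i,:4]) for i in range(1,n) if s[i,4]>=amin]
E
python3 - <<'E'
from h import *
t=load("top0");s=load("scene0")
for z,n in((t,"top"),(s,"scene")):
    for nm,lo,hi in(("yel",(22,120,110),(33,255,255)),("grn",(50,120,80),(75,255,255)),("red",(0,180,90),(4,255,255)),("red2",(174,180,90),(180,255,255))):
        print(n,nm,[(b[0].tolist(),int(b[1])) for b in blobs(z["p"],lo,hi)])
# deck outline
for z,n in((t,"top"),(s,"scene")):
    m=cv2.inRange(cv2.cvtColor(z["p"],cv2.COLOR_RGB2HSV),(0,0,190),(180,40,255))
    cs,_=cv2.findContours(m,cv2.RETR_EXTERNAL,cv2.CHAIN_APPROX_NONE);c=max(cs,key=cv2.contourArea)
    q=cv2.approxPolyDP(cv2.convexHull(c),8,True)[:,0];print(n,"deck",q.tolist(),[plane(z,*p,.024).round(4).tolist() for p in q])
c=t["p"][185:355,230:440,::-1];cv2.imwrite("pics/crop.png",cv2.resize(c,None,fx=3.5,fy=3.5,interpolation=cv2.INTER_CUBIC))
E
```

```text
top yel [([385.1, 164.2], 109), ([387.3, 271.6], 22), ([466.1, 295.4], 961)]
top grn []
top red []
top red2 []
scene yel [([333.6, 215.8], 61), ([264.0, 224.0], 65), ([236.6, 258.8], 80), ([143.5, 304.4], 1562), ([311.7, 344.8], 164)]
scene grn [([354.0, 44.5], 50), ([298.4, 278.3], 531)]
scene red [([324.2, 250.4], 178)]
scene red2 []
top deck [[424, 203], [427, 344], [241, 343], [245, 202]] [[0.7067, -0.2459, 0.024], [0.3539, -0.2449, 0.024], [0.3529, 0.2096, 0.024], [0.7074, 0.209, 0.024]]
scene deck [[412, 262], [244, 362], [165, 266], [317, 197]] [[0.7105, 0.2126, 0.024], [0.7106, -0.2429, 0.024], [0.3544, -0.246, 0.024], [0.3499, 0.2105, 0.024]]
```

View pics/crop.png

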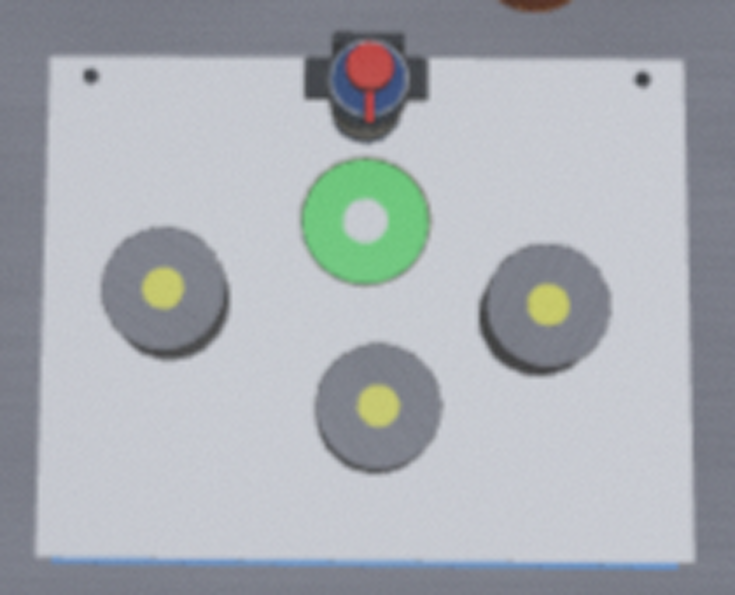

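The crop shows three identical grey tins with yellow dots at crop px (163,288), (378,406) and (548,304). The pad is at (366,221) and the red cap at (370,65). Next I loosen the top-view thresholds and triangulate.

Run:
```python
from h import *
t=load("top0");s=load("scene0")
def g(z,lo,hi,box,amin=20):
    return [b for b in blobs(z["p"],lo,hi,amin) if box[0]<b[0][0]<box[2] and box[1]<b[0][1]<box[3]]
bt=(240,185,430,350);bs=(165,190,415,330)
ty=sorted([b[0] for b in g(t,(22,70,110),(34,255,255),bt)],key=lambda c:c[0]);sy=sorted([b[0] for b in g(s,(22,120,110),(33,255,255),bs)],key=lambda c:-c[0])
print(ty,sy)
for a,b in zip(ty,sy):
    x,e=tri(ray(t,*a),ray(s,*b));print("tin",x.round(4),e.round(4),plane(t,*a,.099).round(4),plane(s,*b,.099).round(4))
def cbox(b): return b[2][:2]+(b[2][2:]-1)/2
a=max(g(t,(45,70,80),(80,255,255),bt),key=lambda b:b[1]);b=max(g(s,(45,100,80),(80,255,255),bs),key=lambda b:b[1])
for f in(lambda b:b[0],cbox): print("pad",f(a),plane(t,*f(a),.024).round(4),f(b),plane(s,*f(b),.024).round(4))
# pad: white centre via hole in green -> triangulate
m=cv2.inRange(cv2.cvtColor(t["p"],cv2.COLOR_RGB2HSV),(45,70,80),(80,255,255))
cs,h=cv2.findContours(m,cv2.RETR_CCOMP,cv2.CHAIN_APPROX_NONE)
for c in cs:
    if cv2.contourArea(c)>40:
        (x,y),r=cv2.minEnclosingCircle(c);print("green contour",x,y,r,plane(t,x,y,.024).round(4))
m=cv2.inRange(t["p"],(120,0,0),(255,110,110))
m[:, :240]=0;m[:,430:]=0;m[:185]=0
n,l,st,c=cv2.connectedComponentsWithStats(m);i=1+np.argmax(st[1:,4]);print("red",st[i],c[i])
# cap disc: columns around; open to remove nozzle spout
mm=cv2.morphologyEx((l==i).astype(np.uint8),cv2.MORPH_OPEN,np.ones((5,5),np.uint8));ys,xs=np.nonzero(mm);print("cap",xs.mean(),ys.mean(),xs.min(),xs.max(),ys.min(),ys.max())
print(plane(t,xs.mean(),ys.mean(),.161).round(4), "scene", [ (b[0],b[2]) for b in g(s,(0,150,90),(5,255,255),bs)])
b=g(s,(0,150,90),(5,255,255),bs)[0];x,y,w,h=b[2];
cc=s["p"][y-4:y+h+4,x-4:x+w+4];
for r in cc: print(" ".join("%3d"%v for v in r[:,0]))
```

```text
[array([276.1, 266.9]), array([337.7, 300.4]), array([386.2, 271.7])] [array([333.6, 215.8]), array([264., 224.]), array([236.6, 258.8])]
tin [0.5318 0.1216 0.0995] 0.0006 [0.5315 0.1212 0.099 ] [0.5315 0.1225 0.099 ]
tin [ 0.4532 -0.0248  0.0992] 0.0004 [ 0.453  -0.0252  0.099 ] [ 0.453  -0.0243  0.099 ]
tin [ 0.5218 -0.1391  0.0994] 0.0008 [ 0.5215 -0.1399  0.099 ] [ 0.5218 -0.1383  0.099 ]
pad [333.8 247.9] [ 0.5901 -0.0173  0.024 ] [298.5 278.4] [ 0.5882 -0.0266  0.024 ]
pad [333.5 248. ] [ 0.5898 -0.0166  0.024 ] [298. 278.] [ 0.5864 -0.0267  0.024 ]
green contour 333.7944641113281 247.71778869628906 17.840726852416992 [ 0.5906 -0.0173  0.024 ]
green contour 334.0 247.60000610351562 7.467364311218262 [ 0.5909 -0.0178  0.024 ]
red [329 196  14  24 172] [335.19767442 204.90116279]
cap 335.1666666666667 203.3695652173913 329 341 198 209
[ 0.6722 -0.0175  0.161 ] scene [(array([324.1, 250.3]), array([314, 244,  19,  15], dtype=int32))]
236 235 235 235 236 240 221 132  57  59  68  70  66  73  74  76  76  75  78  78  77  77  80  77  77  77  77
235 235 236 236 236 240 229 149  55  59  
[... 1634 characters left out ...]
 105 100  99 103  97  93  91  87 150 216 239 240 237
237 236 237 239 241 212 149  85  75  93  99  99 102 104 105 100 103 100  99  93  82  56  68 132 200 236 238
235 237 239 238 208 136  65  27  47  76  95  99 103 104 103 102 102 101  98  86  62  33  21  56 114 184 231
236 238 240 205 132  56  17  16  26  43  69  76  91  93  93  95  90  84  77  56  37  27  17  19  39 114 203
236 238 223 154  59  21  23  22  21  25  33  36  45  60  64  61  54  45  35  29  23  23  25  21  21  58 159
238 237 199 107  23  20  27  27  28  29  29  23  22  31  26  20  25  25  22  23  27  25  26  22  15  31 111
239 238 181  72  19  26  28  24  27  26  23  29  29  24  21  23  27  23  28  28  27  26  28  25  28  19  77
```

```bash
cat >> h.py <<'E'
# push directions: unit vector tin->seat; goal pose helper. sgn=-1: tool -x faces the push direction
SEAT=np.array([.5905,-.0175]);TINS=dict(A=[.5318,.1216],B=[.4532,-.0248],C=[.5218,-.1391])
def rel(st,goal,yaw):
    """scaled shift and z-turn from measured pose to goal xyz, tool-x yaw (deg)"""
    M=rot(st["ee_rot"]);d=M.T@(np.array(goal)-st["tcp_pos"])/.08
    y0=np.degrees(np.arctan2(M[1,0],M[0,0]));t=-((yaw-y0+180)%360-180)/180
    print("F",st["contact_force"].round(2),"pos",st["tcp_pos"].round(4),"yaw",y0.round(1),"t",round(st["time"],2),"w",round(st["width"],4));print("shift",d.round(3),"turn z",round(t,4));return d,t
E
python3 - <<'E'
from h import *
t=load("top0");s=load("scene0")
for v in(247,248,249): print(tri(ray(t,335.2,203.4),ray(s,325,v)))
E
```

```text
(array([ 0.67239327, -0.01634054,  0.16332985]), np.float64(0.0014791621622051694))
(array([ 0.67282089, -0.01651955,  0.16115991]), np.float64(0.0013229067057169033))
(array([ 0.67324947, -0.01669899,  0.15898557]), np.float64(0.0011663255483950032))
```

Request:
servo_tool:
  plan:
    - [[-0.6,-0.3,0],[0,0,0.04],0.41]
    - [[-1,-0.5,0],[0,0,0.08],0.41]
    - [[-1,-0.5,0],[0,0,0.12],0.41]
    - [[-1,-0.5,0],[0,0,0.16],0.41]
    - [[-1,-0.5,0],[0,0,0.2],0.41]
    - [[-1,-0.5,0],[0,0,0.239],0.41]
    - [[-1,-0.5,0],[0,0,0.239],0.41]

```text
time: 0.8
tcp_pos: [0.2915, 0.4555, 0.231]
ee_rot: [-0.0, 0.554, 0.833, -0.0]
contact_force: [0.4, -0.3, 1.1]
width: 0.0505
finger_force: 0.0
```

Request:
servo_tool:
  plan:
    - [[-0.6,0.18,0],[0,0,0],0.41]
    - [[-1,0.3,0],[0,0,0],0.41]

```text
time: 1.0
tcp_pos: [0.3452, 0.3901, 0.231]
ee_rot: [0.0, 0.55, 0.835, -0.0]
contact_force: [0.6, -0.3, 1.5]
width: 0.0501
finger_force: 0.0
```

Request:
servo_tool:
  plan:
    - [[-0.6,0.18,0],[0,0,0],0.41]
    - [[-1,0.3,0],[0,0,0],0.41]

```text
time: 1.2
tcp_pos: [0.3991, 0.3249, 0.2312]
ee_rot: [0.0, 0.551, 0.834, -0.0]
contact_force: [0.5, 0.5, -0.6]
width: 0.0504
finger_force: 0.0
```

Request:
servo_tool:
  plan:
    - [[-0.5,0.15,0.2],[0,0,0],0.41]
    - [[-1,0.3,0.5],[0,0,0],0.41]

```text
time: 1.4
tcp_pos: [0.4524, 0.2613, 0.1919]
ee_rot: [0.001, 0.551, 0.835, 0.001]
contact_force: [0.8, 0.9, -0.8]
width: 0.0507
finger_force: 0.0
```

Request:
servo_tool:
  plan:
    - [[-0.5,0.15,0.4],[0,0,0],0.41]
    - [[-1,0.26,0.8],[0,0,0],0.41]
    - [[-1,0.26,0.8],[0,0,0],0.41]
    - [[-1,0.26,0.8],[0,0,0],0.41]

```text
time: 1.8
tcp_pos: [0.5014, 0.196, 0.1264]
ee_rot: [-0.001, 0.552, 0.834, -0.001]
contact_force: [0.1, 1.5, 1.0]
width: 0.0502
finger_force: 0.0
```

Run:
```python
from h import *
from station import *
u=SEAT-TINS["A"];u/=np.linalg.norm(u);p=np.array(TINS["A"])-u*.075
rel(state(),[*p,.05],180+np.degrees(np.arctan2(u[1],u[0])))
```

```text
F [0.12 1.45 0.96] pos [0.5014 0.196  0.1264] yaw 112.9 t 1.8 w 0.0502
shift [-0.067 -0.01   0.954] turn z 0.0003
```

Request:
servo_tool:
  plan:
    - [[-0.07,-0.01,0.5],[0,0,0],0.41]
    - [[-0.07,-0.01,0.95],[0,0,0],0.41]
    - [[-0.07,-0.01,0.95],[0,0,0],0.41]
    - [[-0.3,-0.01,0.95],[0,0,0],0.41]
    - [[-0.3,-0.01,0.95],[0,0,0],0.41]

```text
time: 2.3
tcp_pos: [0.5111, 0.1745, 0.0537]
ee_rot: [0.001, 0.552, 0.834, 0.001]
contact_force: [0.3, -0.2, 0.5]
width: 0.0503
finger_force: 0.0
```

Request:
servo_tool:
  plan:
    - [[-0.06,0,0],[0,0,0],0.41]

```text
time: 2.4
tcp_pos: [0.5124, 0.1709, 0.0533]
ee_rot: [0.001, 0.552, 0.834, 0.001]
contact_force: [-0.6, -0.3, -0.2]
width: 0.0504
finger_force: 0.0
```

Request:
servo_tool:
  plan:
    - [[-0.06,0,0],[0,0,0],0.41]

```text
time: 2.5
tcp_pos: [0.5141, 0.1661, 0.0527]
ee_rot: [0.001, 0.552, 0.834, 0.001]
contact_force: [0.3, 0.2, -0.4]
width: 0.0502
finger_force: 0.0
```

Request:
servo_tool:
  plan:
    - [[-0.06,0,0],[0,0,0],0.41]

```text
time: 2.6
tcp_pos: [0.516, 0.1615, 0.0522]
ee_rot: [0.0, 0.553, 0.833, 0.001]
contact_force: [-1.5, 3.6, 1.7]
width: 0.0505
finger_force: 1.7
```

Request:
servo_tool:
  plan:
    - [[-0.06,0,0],[0,0,0],0.41]

```text
time: 2.7
tcp_pos: [0.5177, 0.1568, 0.0518]
ee_rot: [0.0, 0.553, 0.833, 0.0]
contact_force: [-1.3, 3.8, 4.0]
width: 0.0503
finger_force: 1.9
```

Request:
servo_tool:
  plan:
    - [[-0.06,0,0],[0,0,0],0.41]

```text
time: 2.8
tcp_pos: [0.5195, 0.1522, 0.0516]
ee_rot: [-0.0, 0.553, 0.833, 0.0]
contact_force: [-1.4, 4.0, 4.0]
width: 0.0503
finger_force: 2.1
```

Request:
servo_tool:
  plan:
    - [[-0.06,0,0],[0,0,0],0.41]

```text
time: 2.9
tcp_pos: [0.5214, 0.1477, 0.0514]
ee_rot: [-0.0, 0.553, 0.833, 0.0]
contact_force: [-1.7, 3.7, 5.2]
width: 0.0503
finger_force: 2.3
```

Request:
servo_tool:
  plan:
    - [[-0.06,0,0],[0,0,0],0.41]

```text
time: 3.0
tcp_pos: [0.5232, 0.1431, 0.0514]
ee_rot: [-0.0, 0.553, 0.833, 0.0]
contact_force: [-2.1, 4.2, 4.4]
width: 0.0501
finger_force: 2.3
```

Request:
servo_tool:
  plan:
    - [[-0.06,0,0],[0,0,0],0.41]

```text
time: 3.1
tcp_pos: [0.5251, 0.1387, 0.0513]
ee_rot: [-0.0, 0.553, 0.833, -0.0]
contact_force: [-1.6, 4.7, 4.8]
width: 0.0502
finger_force: 2.4
```

Request:
servo_tool:
  plan:
    - [[0.15,0,0],[0,0,0],0.41]
    - [[0.15,0,0],[0,0,0],0.41]
    - [[0.15,0,0],[0,0,0],0.41]
    - [[0.15,0,0],[0,0,0],0.41]
    - [[0.05,0,0],[0,0,0],0.41]

```text
time: 3.6
tcp_pos: [0.5232, 0.143, 0.0513]
ee_rot: [-0.0, 0.552, 0.834, -0.0]
contact_force: [-0.1, -0.7, 0.1]
width: 0.0503
finger_force: 0.0
```

Request:
servo_tool:
  plan:
    - [[-0.05,0,0],[0,0,0],0.41]
    - [[-0.1,0,0],[0,0,0],0.41]

```text
time: 3.8
tcp_pos: [0.5267, 0.1348, 0.0512]
ee_rot: [-0.0, 0.553, 0.833, -0.0]
contact_force: [-0.8, 2.4, 0.5]
width: 0.0504
finger_force: 0.8
```

Request:
servo_tool:
  plan:
    - [[-0.05,0,0],[0,0,0],0.41]

```text
time: 3.9
tcp_pos: [0.5282, 0.1312, 0.0513]
ee_rot: [-0.0, 0.553, 0.833, -0.0]
contact_force: [-1.4, 2.1, -0.3]
width: 0.0506
finger_force: 0.8
```

Request:
servo_tool:
  plan:
    - [[-0.05,0,0],[0,0,0],0.41]

```text
time: 4.0
tcp_pos: [0.5298, 0.1276, 0.0513]
ee_rot: [-0.0, 0.553, 0.833, -0.0]
contact_force: [-0.9, 2.3, -0.5]
width: 0.05
finger_force: 0.8
```

Request:
servo_tool:
  plan:
    - [[-0.05,0,0],[0,0,0],0.41]

```text
time: 4.1
tcp_pos: [0.5313, 0.124, 0.0513]
ee_rot: [-0.0, 0.553, 0.833, -0.0]
contact_force: [-0.8, 2.0, -0.4]
width: 0.0504
finger_force: 0.8
```

Request:
servo_tool:
  plan:
    - [[-0.05,0,0],[0,0,0],0.41]

```text
time: 4.2
tcp_pos: [0.5328, 0.1203, 0.0513]
ee_rot: [-0.0, 0.553, 0.833, -0.0]
contact_force: [-0.3, 1.8, 1.5]
width: 0.0503
finger_force: 0.8
```

Request:
servo_tool:
  plan:
    - [[0.3,0,0],[0,0,0],0.41]
    - [[0.4,0,-0.3],[0,0,0],0.41]
    - [[0.4,0,-0.8],[0,0,0],0.41]
    - [[0.4,0,-1],[0,0,0],0.41]

```text
time: 4.6
tcp_pos: [0.5213, 0.1502, 0.1346]
ee_rot: [0.001, 0.553, 0.833, 0.001]
contact_force: [0.9, -0.6, 0.6]
width: 0.0502
finger_force: 0.0
```

Request:
servo_tool:
  plan:
    - [[-0.5,-0.26,0],[0,0,0],0.41]
    - [[-0.98,-0.53,0],[0,0,0],0.41]

```text
time: 4.8
tcp_pos: [0.5118, 0.0607, 0.1319]
ee_rot: [0.001, 0.552, 0.834, 0.0]
contact_force: [0.7, -0.5, -1.2]
width: 0.0506
finger_force: 0.0
```

Request:
servo_tool:
  plan:
    - [[-0.5,-0.26,0],[0,0,0],0.41]
    - [[-0.98,-0.53,0],[0,0,0],0.41]

```text
time: 5.0
tcp_pos: [0.5028, -0.0293, 0.1315]
ee_rot: [0.0, 0.553, 0.833, -0.0]
contact_force: [0.9, 0.4, -0.3]
width: 0.0503
finger_force: 0.0
```

Request:
servo_tool:
  plan:
    - [[-0.5,-0.26,0],[0,0,0],0.41]
    - [[-0.98,-0.53,0],[0,0,0],0.41]

```text
time: 5.2
tcp_pos: [0.494, -0.1182, 0.1315]
ee_rot: [0.0, 0.553, 0.833, -0.0]
contact_force: [1.2, -0.1, -0.4]
width: 0.0501
finger_force: 0.0
```

Request:
servo_tool:
  plan:
    - [[-0.5,-0.26,0],[0,0,0.04],0.41]
    - [[-0.98,-0.53,0],[0,0,0.08],0.41]
    - [[-0.98,-0.53,0],[0,0,0.12],0.41]
    - [[-0.98,-0.53,0],[0,0,0.16],0.41]
    - [[-0.98,-0.53,0],[0,0,0.2],0.41]
    - [[-0.98,-0.53,0],[0,0,0.24],0.41]
    - [[-0.98,-0.53,0],[0,0,0.29],0.41]
    - [[-0.98,-0.53,0],[0,0,0.29],0.41]
    - [[-0.98,-0.53,0],[0,0,0.29],0.41]

```text
time: 6.1
tcp_pos: [0.4859, -0.205, 0.1313]
ee_rot: [0.0, 0.862, 0.507, -0.0]
contact_force: [0.8, -0.7, -0.4]
width: 0.0507
finger_force: 0.0
```

Run:
```python
from h import *
from station import *
u=SEAT-TINS["C"];u/=np.linalg.norm(u);p=np.array(TINS["C"])-u*.075
rel(state(),[*p,.05],np.degrees(np.arctan2(u[1],u[0])))
```

```text
F [ 0.83 -0.66 -0.44] pos [ 0.4859 -0.205   0.1313] yaw 60.9 t 6.1 w 0.0507
shift [ 1.000e-03 -1.400e-02  1.017e+00] turn z 0.0021
```

Request:
servo_tool:
  plan:
    - [[0,-0.01,0.5],[0,0,0],0.41]
    - [[0,-0.01,1.0],[0,0,0],0.41]
    - [[0,-0.01,1.0],[0,0,0],0.41]
    - [[0.2,-0.01,1.0],[0,0,0],0.41]
    - [[0.2,-0.01,1.0],[0,0,0],0.41]
    - [[0.2,-0.01,1.0],[0,0,0],0.41]
    - [[0.2,-0.01,1.0],[0,0,0],0.41]
    - [[0.2,-0.01,1.0],[0,0,0],0.41]
    - [[0.2,-0.01,1.0],[0,0,0],0.41]
    - [[0.2,-0.01,1.0],[0,0,0],0.41]
    - [[0.25,-0.01,1.0],[0,0,0],0.41]
    - [[0.3,-0.01,1.0],[0,0,0],0.41]
    - [[0.35,-0.01,1.0],[0,0,0],0.41]
    - [[0.4,-0.01,1.0],[0,0,0],0.41]
    - [[0.45,-0.01,1.0],[0,0,0],0.41]

```text
time: 7.6
tcp_pos: [0.5028, -0.173, 0.0513]
ee_rot: [0.0, 0.863, 0.505, -0.0]
contact_force: [-3.7, -5.5, 1.2]
width: 0.0502
finger_force: 2.8
```

Request:
servo_tool:
  plan:
    - [[0.05,0,0],[0,0,0],0.41]

```text
time: 7.7
tcp_pos: [0.5048, -0.1696, 0.0513]
ee_rot: [0.0, 0.863, 0.505, -0.0]
contact_force: [-2.2, -5.0, 0.6]
width: 0.0503
finger_force: 2.7
```

Request:
servo_tool:
  plan:
    - [[0.05,0,0],[0,0,0],0.41]

```text
time: 7.8
tcp_pos: [0.5067, -0.1661, 0.0513]
ee_rot: [0.0, 0.863, 0.505, -0.0]
contact_force: [-3.6, -5.6, 1.5]
width: 0.0504
finger_force: 2.7
```

Request:
servo_tool:
  plan:
    - [[0.05,0,0],[0,0,0],0.41]

```text
time: 7.9
tcp_pos: [0.5087, -0.1627, 0.0513]
ee_rot: [0.0, 0.863, 0.505, -0.0]
contact_force: [-3.1, -5.6, 1.5]
width: 0.0504
finger_force: 2.7
```

Request:
servo_tool:
  plan:
    - [[0.05,0,0],[0,0,0],0.41]

```text
time: 8.0
tcp_pos: [0.5107, -0.1592, 0.0513]
ee_rot: [0.0, 0.863, 0.505, -0.0]
contact_force: [-3.0, -5.3, 0.6]
width: 0.0501
finger_force: 2.8
```

A's drag is about 2.2 N and C's about 6.3 N, a ratio of roughly 2.8, which matches 0.85/0.3 kg. So C is the packed tin, and I'm sliding it to the seat.

Request:
servo_tool:
  plan:
    - [[0.08,0,0],[0,0,0],0.41]
    - [[0.16,0,0],[0,0,0],0.41]
    - [[0.24,0,0],[0,0,0],0.41]
    - [[0.32,0,0],[0,0,0],0.41]
    - [[0.4,0,0],[0,0,0],0.41]
    - [[0.48,0,0],[0,0,0],0.41]
    - [[0.56,0,0],[0,0,0],0.41]
    - [[0.64,0,0],[0,0,0],0.41]
    - [[0.72,0,0],[0,0,0],0.41]
    - [[0.8,0,0],[0,0,0],0.41]
    - [[0.88,0,0],[0,0,0],0.41]
    - [[0.94,0,0],[0,0,0],0.41]
    - [[1,0,0],[0,0,0],0.41]
    - [[1,0,0],[0,0,0],0.41]

```text
time: 9.4
tcp_pos: [0.5501, -0.0892, 0.0514]
ee_rot: [0.0, 0.863, 0.505, -0.0]
contact_force: [-0.2, -4.1, 0.2]
width: 0.0506
finger_force: 1.9
```

```bash
cat >> h.py <<'E'
def look(n,tag):
    from station import camera,camera_params
    p,d=camera(n);c=camera_params(n)
    np.savez(f"pics/{tag}.npz",p=p,d=d,K=c["intrinsics"],o=c["origin"],a=c["attitude"]);return load(tag)
E
python3 - <<'E'
from h import *
from station import *
s=look("scene","s1");t=look("top","t1")
for b in blobs(s["p"],(22,120,110),(33,255,255)): print("scene",b[0],b[1],plane(s,*b[0],.099).round(4))
for b in blobs(t["p"],(22,70,110),(34,255,255)): print("top",b[0],b[1],plane(t,*b[0],.099).round(4))
rel(state(),[.568,-.057,.051],60.9)
cv2.imwrite("pics/s1.png",cv2.resize(s["p"][180:320,190:400,::-1],None,fx=3,fy=3))
E
```

```text
scene [323.1 226.2] 67 [0.5481 0.0775 0.099 ]
scene [282.7 253.7] 82 [ 0.5706 -0.0518  0.099 ]
scene [143.5 304.3] 1554 [ 0.5253 -0.3477  0.099 ]
scene [311.7 344.7] 163 [ 0.8084 -0.1533  0.099 ]
top [385.2 164.2] 110 [ 0.7855 -0.1409  0.099 ]
top [295.  259.8] 101 [0.5488 0.0764 0.099 ]
top [466.5 295.3] 1017 [ 0.4669 -0.3273  0.099 ]
F [-0.44 -3.41 -0.58] pos [ 0.5499 -0.0893  0.0513] yaw 60.7 t 9.5 w 0.0507
shift [ 0.463 -0.001  0.004] turn z -0.0012
```

View pics/s1.png

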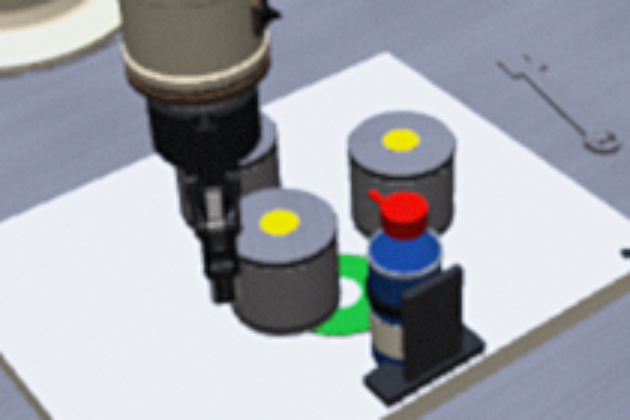

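The tin (dot at scene px 283,254) stands upright over the pad's near edge, centre about 39 mm short and on line. I keep pushing slowly.

Request:
servo_tool:
  plan:
    - [[0.05,0,0],[0,0,0],0.41]
    - [[0.1,0,0],[0,0,0],0.41]
    - [[0.15,0,0],[0,0,0],0.41]
    - [[0.2,0,0],[0,0,0],0.41]
    - [[0.25,0,0],[0,0,0],0.41]
    - [[0.3,0,0],[0,0,0],0.41]
    - [[0.34,0,0],[0,0,0],0.41]
    - [[0.38,0,0],[0,0,0],0.41]
    - [[0.42,0,0],[0,0,0],0.41]
    - [[0.45,0,0],[0,0,0],0.41]
    - [[0.45,0,0],[0,0,0],0.41]
    - [[0.45,0,0],[0,0,0],0.41]

```text
time: 10.7
tcp_pos: [0.5673, -0.058, 0.0511]
ee_rot: [-0.0, 0.863, 0.505, -0.0]
contact_force: [-1.4, -3.7, -1.0]
width: 0.0505
finger_force: 2.2
```

```bash
cat > chk.py <<'E'
from h import *
from station import *
import sys
tag=sys.argv[1]
s=look("scene","s"+tag);t=look("top","t"+tag)
S=[b[0] for b in blobs(s["p"],(22,120,110),(33,255,255))];T=[b[0] for b in blobs(t["p"],(22,70,110),(34,255,255))]
for b in S: print("scene",b,plane(s,*b,.099).round(4),plane(s,*b,.091).round(4))
for b in T: print("top",b,plane(t,*b,.099).round(4))
for a in T:
    for b in S:
        x,e=tri(ray(t,*a),ray(s,*b))
        if e<.003 and .05<x[2]<.12: print("3D",x.round(4),e.round(4))
st=state();print(st["time"],st["tcp_pos"].round(4),st["contact_force"].round(1))
cv2.imwrite(f"pics/s{tag}.png",cv2.resize(s["p"][180:320,190:400,::-1],None,fx=3,fy=3))
E
python3 chk.py 2
```

```text
scene [323.2 226.2] [0.5483 0.0776 0.099 ] [0.5398 0.0842 0.091 ]
scene [300.9 252.9] [ 0.5935 -0.0196  0.099 ] [ 0.5855 -0.0142  0.091 ]
scene [143.5 304.3] [ 0.5253 -0.3477  0.099 ] [ 0.5165 -0.3462  0.091 ]
scene [311.7 344.7] [ 0.8084 -0.1533  0.099 ] [ 0.803  -0.1495  0.091 ]
top [385.1 164.2] [ 0.7855 -0.1406  0.099 ]
top [295.  259.8] [0.5488 0.0764 0.099 ]
top [466.6 295.2] [ 0.4671 -0.3275  0.099 ]
3D [ 0.7927 -0.1428  0.076 ] 0.0004
3D [0.5489 0.0767 0.0997] 0.0004
10.8 [ 0.5673 -0.058   0.0512] [-0.6 -4.4 -2.1]
```

View pics/s2.png

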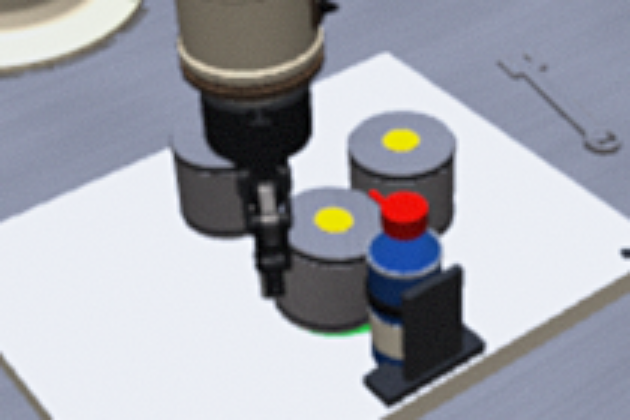

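The tin covers nearly the whole pad, with a green sliver still visible at its far side (crop 345,330), so it has probably not dropped fully. I nudge it on in 1 mm steps.

Request:
servo_tool:
  plan:
    - [[0.01,0,0],[0,0,0],0.41]
    - [[0.02,0,0],[0,0,0],0.41]
    - [[0.03,0,0],[0,0,0],0.41]
    - [[0.035,0,0],[0,0,0],0.41]
    - [[0.035,0,0],[0,0,0],0.41]

```text
time: 11.3
tcp_pos: [0.5688, -0.0554, 0.0512]
ee_rot: [-0.0, 0.863, 0.505, -0.0]
contact_force: [-1.7, -3.0, -3.1]
width: 0.0504
finger_force: 2.1
```

```bash
python3 chk.py 3 | grep -v "0.7\|-0.3"
```

```text
scene [302.4 252.7] [ 0.595  -0.0167  0.099 ] [ 0.587  -0.0113  0.091 ]
scene [311.7 344.7] [ 0.8084 -0.1533  0.099 ] [ 0.803  -0.1495  0.091 ]
top [295.  259.8] [0.5488 0.0764 0.099 ]
3D [0.5489 0.0767 0.0997] 0.0004
11.4 [ 0.5688 -0.0554  0.0512] [-1.2 -2.5 -2.7]
```

Request:
servo_tool:
  plan:
    - [[-0.1,0,0],[0,0,0],0.41]
    - [[-0.3,0,0],[0,0,0],0.41]
    - [[-0.6,0,0],[0,0,0],0.41]
    - [[-0.6,0,-0.4],[0,0,0],0.41]
    - [[-0.6,0,-1],[0,0,0],0.41]
    - [[-1,0,-1],[0,0,0],0.41]
    - [[-1,0,-1],[0,0,0],0.41]

```text
time: 12.1
tcp_pos: [0.5287, -0.1281, 0.1329]
ee_rot: [0.001, 0.863, 0.504, 0.001]
contact_force: [-0.6, 0.6, -0.7]
width: 0.0504
finger_force: 0.0
```

Request:
servo_tool:
  plan:
    - [[-0.6,0,0],[0,0,0],0.41]
    - [[-1,0,0],[0,0,0],0.41]
    - [[-1,0,0],[0,0,0],0.41]

```text
time: 12.4
tcp_pos: [0.4886, -0.1979, 0.1311]
ee_rot: [0.0, 0.864, 0.504, -0.0]
contact_force: [0.5, -0.2, 0.3]
width: 0.0505
finger_force: 0.0
```

```bash
python3 chk.py 4 | grep -v "0.7\|-0.3"
python3 - <<'E'
from h import *
# lid heights from top depth
for tag in("t4",):
    t=load(tag);K=t["K"];v,u=np.mgrid[0:480,0:640];d=t["d"]
    P=np.stack([(u-K[0,2])/K[0,0]*d,(v-K[1,2])/K[1,1]*d,d],-1)@rot(t["a"]).T+t["o"]
    for n,c in(("A",(.549,.0767)),("B",(.4532,-.0248)),("C",(.5905,-.0175))):
        m=(np.hypot(P[...,0]-c[0],P[...,1]-c[1])<.03)&(P[...,2]>.07)&(P[...,2]<.13)&(d>0)
        Q=P[m];co=np.linalg.lstsq(np.c_[Q[:,:2]-c,np.ones(len(Q))],Q[:,2],rcond=None)[0];print(n,m.sum(),co.round(4))
s=load("s4")["p"];t=load("t4")["p"]
a=cv2.resize(s[200:320,210:390],None,fx=2.2,fy=2.2);b=cv2.resize(t[190:320,265:400],None,fx=2.8,fy=2.8)
h=max(a.shape[0],b.shape[0]);o=np.zeros((h,a.shape[1]+b.shape[1],3),np.uint8);o[:a.shape[0],:a.shape[1]]=a;o[:b.shape[0],a.shape[1]:]=b
cv2.imwrite("pics/c4.png",o[:,:,::-1]);print(o.shape)
E
```

```text
scene [264. 224.] [ 0.453  -0.0243  0.099 ] [ 0.4434 -0.019   0.091 ]
scene [311.7 344.8] [ 0.8085 -0.1534  0.099 ] [ 0.8032 -0.1497  0.091 ]
top [337.1 244. ] [ 0.5874 -0.0237  0.099 ]
top [295.  259.9] [0.5485 0.0764 0.099 ]
top [337.7 300.4] [ 0.453  -0.0252  0.099 ]
3D [ 0.5877 -0.0233  0.0988] 0.0005
3D [0.5486 0.0767 0.0996] 0.0003
3D [ 0.4532 -0.0248  0.0992] 0.0004
A 494 [ 0.003  -0.0024  0.0989]
B 511 [-0.0042 -0.009   0.0991]
C 486 [0.0019 0.0017 0.0988]
(364, 774, 3)
```

View pics/c4.png

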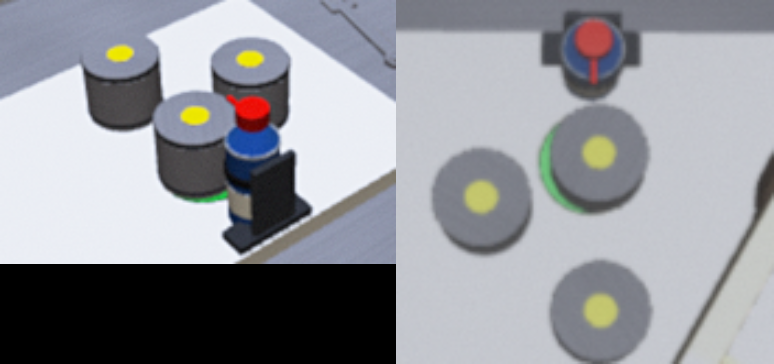

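The tin is level but still at deck height: lid z is 0.099 and its centre is about 6.5 mm short. My high push tilted it, and the sprung pad lifted it back on release. I'll push again lower down.

Request:
servo_tool:
  plan:
    - [[0.4,0,0.5],[0,0,0],0.41]
    - [[0.8,0,1],[0,0,0],0.41]
    - [[1,0,1],[0,0,0],0.41]

```text
time: 12.8
tcp_pos: [0.5282, -0.1219, 0.0465]
ee_rot: [-0.003, 0.863, 0.506, -0.002]
contact_force: [-0.5, -1.3, 0.4]
width: 0.0504
finger_force: 0.0
```

Request:
servo_tool:
  plan:
    - [[0.3,0,0.15],[0,0,0],0.41]
    - [[0.6,0,0.26],[0,0,0],0.41]
    - [[0.72,0,0.26],[0,0,0],0.41]
    - [[0.72,0,0.26],[0,0,0],0.41]
    - [[0.72,0,0.26],[0,0,0],0.41]
    - [[0.72,0,0.26],[0,0,0],0.41]
    - [[0.72,0,0.26],[0,0,0],0.41]
    - [[0.72,0,0.26],[0,0,0],0.41]
    - [[0.72,0,0.26],[0,0,0],0.41]

```text
time: 13.7
tcp_pos: [0.5578, -0.0754, 0.0306]
ee_rot: [0.0, 0.863, 0.505, 0.0]
contact_force: [0.4, 0.0, 0.8]
width: 0.0508
finger_force: 0.0
```

Run:
```python
from h import *
from station import *
u=np.array([.49,.872]);p=SEAT-u*.0455
rel(state(),[*p,.03],60.7)
```

```text
F [0.39 0.04 0.82] pos [ 0.5578 -0.0754  0.0306] yaw 60.6 t 13.7 w 0.0508
shift [0.262 0.002 0.008] turn z -0.0003
```

Request:
servo_tool:
  plan:
    - [[0.05,0,0],[0,0,0],0.41]
    - [[0.1,0,0],[0,0,0],0.41]
    - [[0.13,0,0],[0,0,0],0.41]
    - [[0.16,0,0],[0,0,0],0.41]
    - [[0.18,0,0],[0,0,0],0.41]
    - [[0.2,0,0],[0,0,0],0.41]
    - [[0.22,0,0],[0,0,0],0.41]
    - [[0.24,0,0],[0,0,0],0.41]
    - [[0.26,0,0],[0,0,0],0.41]
    - [[0.26,0,0],[0,0,0],0.41]

```text
time: 14.7
tcp_pos: [0.5681, -0.0572, 0.0307]
ee_rot: [0.0, 0.863, 0.505, -0.0]
contact_force: [-2.4, -5.2, 2.4]
width: 0.0503
finger_force: 0.3
```

```bash
python3 chk.py 5 | grep -v "0.7\|-0.3"
```

```text
scene [311.7 344.8] [ 0.8085 -0.1534  0.099 ] [ 0.8032 -0.1497  0.091 ]
top [295.1 259.9] [0.5485 0.0762 0.099 ]
3D [0.5487 0.0766 0.0997] 0.0005
```

```bash
cat >> h.py <<'E'
def lid(tag,c=(.5905,-.0175)):
    z=load(tag);K=z["K"];v,u=np.mgrid[0:480,0:640];d=z["d"]
    P=np.stack([(u-K[0,2])/K[0,0]*d,(v-K[1,2])/K[1,1]*d,d],-1)@rot(z["a"]).T+z["o"]
    hsv=cv2.cvtColor(z["p"],cv2.COLOR_RGB2HSV)
    m=(np.hypot(P[...,0]-c[0],P[...,1]-c[1])<.03)&(P[...,2]>.08)&(P[...,2]<.11)&(d>0)
    Q=P[m];co=np.linalg.lstsq(np.c_[Q[:,:2]-c,np.ones(len(Q))],Q[:,2],rcond=None)[0];print("lid",tag,m.sum(),co.round(4))
    for b in blobs(z["p"],(22,100,110),(34,255,255)):
        q=plane(z,*b[0],.095)
        if np.hypot(*(q[:2]-c))<.03: print("dot",b[0],[plane(z,*b[0],h).round(4).tolist() for h in(.099,.091)])
E
python3 -c "
from h import *
for t in('s0','s4','s5','s3'): lid(t)
lid('s0',(.5218,-.1391))
lid('s4',(.5877,-.0233))"
```

```text
Traceback (most recent call last):
  File "h.py", line 31, in lid
    z=load(tag);K=z["K"];v,u=np.mgrid[0:480,0:640];d=z["d"]
  File "h.py", line 4, in load
    z=np.load(f"pics/{n}.npz");return z
FileNotFoundError: [Errno 2] No such file or directory: 'pics/s0.npz'
```

```bash
python3 -c "
from h import *
for t in('s4','s3','s2','s5'): lid(t)
lid('s4',(.549,.0767))"
```

```text
lid s4 378 [-0.0085 -0.0067  0.0977]
dot [298.1 252.2] [[0.5877, -0.0229, 0.099], [0.5797, -0.0176, 0.091]]
lid s3 370 [-0.0465 -0.1085  0.0943]
dot [302.4 252.7] [[0.595, -0.0167, 0.099], [0.587, -0.0113, 0.091]]
lid s2 372 [-0.0357 -0.1004  0.0941]
dot [300.8 252.8] [[0.5931, -0.0196, 0.099], [0.5851, -0.0142, 0.091]]
lid s5 373 [-0.0834 -0.1459  0.096 ]
dot [304.  252.5] [[0.5966, -0.0136, 0.099], [0.5887, -0.0081, 0.091]]
lid s4 310 [-0.0006  0.0067  0.0977]
dot [323.2 226.2] [[0.5483, 0.0776, 0.099], [0.5398, 0.0842, 0.091]]
```

Request:
servo_tool:
  plan:
    - [[0.0125,0,0],[0,0,0],0.41]
    - [[0.025,0,0],[0,0,0],0.41]
    - [[0.025,0,0],[0,0,0],0.41]

```text
time: 15.1
tcp_pos: [0.5691, -0.0556, 0.0307]
ee_rot: [0.0, 0.863, 0.505, -0.0]
contact_force: [-3.6, -5.7, 2.7]
width: 0.0509
finger_force: 0.6
```

Request:
servo_tool:
  plan:
    - [[0.0125,0,0],[0,0,0],0.41]
    - [[0.025,0,0],[0,0,0],0.41]
    - [[0.025,0,0],[0,0,0],0.41]

```text
time: 15.4
tcp_pos: [0.57, -0.0538, 0.0307]
ee_rot: [0.0, 0.863, 0.505, -0.0]
contact_force: [-2.7, -6.8, 3.1]
width: 0.0506
finger_force: 0.6
```

```bash
python3 chk.py 6|tail -1;python3 -c "
from h import *
lid('s6')"
```

```text
15.5 [ 0.57   -0.0538  0.0307] [-2.1 -5.8  2.2]
lid s6 357 [-0.0789 -0.1367  0.0967]
dot [305.9 252.3] [[0.5987, -0.01, 0.099], [0.5908, -0.0045, 0.091]]
```

The tin's base is now about centred, but its rear is hanging on the fingers by friction. I back off.

Request:
servo_tool:
  plan:
    - [[-0.1,0,0],[0,0,0],0.41]
    - [[-0.2,0,0],[0,0,0],0.41]
    - [[-0.2,0,0],[0,0,0],0.41]
    - [[-0.2,0,0],[0,0,0],0.41]

```text
time: 15.9
tcp_pos: [0.5621, -0.0676, 0.0306]
ee_rot: [0.0, 0.863, 0.505, 0.0]
contact_force: [0.7, -0.0, -0.7]
width: 0.0507
finger_force: 0.0
```

```bash
python3 chk.py 7|tail -1;python3 -c "
from h import *
lid('s7')"
```

```text
16.0 [ 0.5623 -0.0673  0.0305] [ 0.1  0.7 -0.4]
lid s7 382 [-0.0076  0.0056  0.0898]
dot [300.  254.6] [[0.5969, -0.0245, 0.099], [0.5889, -0.0192, 0.091]]
```

The lid dropped 8 mm and is level, so the tin is seated. Next I retreat, rise, close the fingers and move above the cap.

Request:
servo_tool:
  plan:
    - [[-0.3,0,0],[0,0,0],0.41]
    - [[-0.5,0,-0.3],[0,0,0],0.41]
    - [[-0.5,0,-0.8],[0,0,0],0.41]
    - [[-0.5,0,-1],[0,0,0],0.41]

```text
time: 16.4
tcp_pos: [0.5435, -0.1027, 0.1138]
ee_rot: [0.001, 0.863, 0.505, 0.001]
contact_force: [-0.3, -0.2, -0.8]
width: 0.0503
finger_force: 0.0
```

Request:
servo_tool:
  plan:
    - [[0,0,-0.5],[0,0,0],1]
    - [[0,0,-1],[0,0,0],1]
    - [[0,0,-1],[0,0,0],1]

```text
time: 16.7
tcp_pos: [0.5444, -0.1026, 0.196]
ee_rot: [0.003, 0.863, 0.505, 0.003]
contact_force: [-0.6, 0.5, -1.2]
width: 0.0071
finger_force: 0.0
```

Request:
servo_tool:
  plan:
    - [[0,0,-0.2],[0,0,0],1]
    - [[0.43,0.22,-0.2],[0,0,0],1]
    - [[0.86,0.45,-0.2],[0,0,0],1]
    - [[0.86,0.45,-0.2],[0,0,0],1]

```text
time: 17.1
tcp_pos: [0.6101, -0.0576, 0.2054]
ee_rot: [-0.0, 0.863, 0.506, 0.0]
contact_force: [-0.1, -0.1, -0.5]
width: -0.0002
finger_force: 0.0
```

Request:
servo_tool:
  plan:
    - [[0.43,0.22,0],[0,0,0],1]
    - [[0.86,0.45,0],[0,0,0],1]
    - [[0.86,0.45,0],[0,0,0],1]
    - [[0.86,0.45,0],[0,0,0],1]
    - [[0.86,0.45,0],[0,0,0],1]
    - [[0.86,0.45,0],[0,0,0],1]

```text
time: 17.7
tcp_pos: [0.6722, -0.0181, 0.2069]
ee_rot: [0.0, 0.863, 0.505, 0.0]
contact_force: [-0.4, -0.8, 0.6]
width: -0.0001
finger_force: 0.0
```

Run:
```python
from h import *
from station import *
rel(state(),[.6725,-.0172,.165],60.7)
```

```text
F [-0.39 -0.77  0.6 ] pos [ 0.6722 -0.0181  0.2069] yaw 60.6 t 17.7 w -0.0001
shift [ 0.012 -0.003  0.523] turn z -0.0004
```

Aligned over the cap. I go down to about 0.163, then press in small steps.

Request:
servo_tool:
  plan:
    - [[0.01,0,0.3],[0,0,0],1]
    - [[0.01,0,0.5],[0,0,0],1]
    - [[0.01,0,0.5],[0,0,0],1]
    - [[0.01,0,0.5],[0,0,0],1]
    - [[0.01,0,0.5],[0,0,0],1]
    - [[0.01,0,0.5],[0,0,0],1]
    - [[0.01,0,0.5],[0,0,0],1]

```text
time: 18.4
tcp_pos: [0.6733, -0.0168, 0.1671]
ee_rot: [0.0, 0.863, 0.505, 0.0]
contact_force: [0.4, 0.9, 0.8]
width: -0.0
finger_force: 0.0
```

Request:
servo_tool:
  plan:
    - [[0,0,0.03],[0,0,0],1]
    - [[0,0,0.06],[0,0,0],1]
    - [[0,0,0.08],[0,0,0],1]
    - [[0,0,0.08],[0,0,0],1]

```text
time: 18.8
tcp_pos: [0.6732, -0.0168, 0.16]
ee_rot: [0.0, 0.863, 0.505, -0.0]
contact_force: [-0.5, 0.3, 3.0]
width: -0.0002
finger_force: 1.4
```

Request:
servo_tool:
  plan:
    - [[0,0,0.02],[0,0,0],1]
    - [[0,0,0.025],[0,0,0],1]
    - [[0,0,0.025],[0,0,0],1]

```text
time: 19.1
tcp_pos: [0.6732, -0.0168, 0.1582]
ee_rot: [0.0, 0.863, 0.505, -0.0]
contact_force: [-1.1, 0.2, 3.9]
width: -0.0001
finger_force: 1.9
```

Request:
servo_tool:
  plan:
    - [[0,0,0.02],[0,0,0],1]
    - [[0,0,0.03],[0,0,0],1]
    - [[0,0,0.03],[0,0,0],1]

```text
time: 19.4
tcp_pos: [0.6732, -0.0168, 0.1557]
ee_rot: [0.0, 0.863, 0.505, 0.0]
contact_force: [-0.4, 1.0, 5.0]
width: -0.0002
finger_force: 2.5
```

Request:
servo_tool:
  plan:
    - [[0,0,0.01],[0,0,0],1]
    - [[0,0,0.02],[0,0,0],1]
    - [[0,0,0.02],[0,0,0],1]

```text
time: 19.7
tcp_pos: [0.6732, -0.0168, 0.155]
ee_rot: [0.0, 0.863, 0.505, 0.0]
contact_force: [-3.8, 0.2, 11.4]
width: -0.0
finger_force: 6.0
```

Request:
servo_tool:
  plan:
    - [[0,0,0.01],[0,0,0],1]
    - [[0,0,0.01],[0,0,0],1]

```text
time: 19.9
tcp_pos: [0.6733, -0.0169, 0.1549]
ee_rot: [0.001, 0.863, 0.505, 0.001]
contact_force: [-6.4, -0.1, 18.6]
width: 0.0
finger_force: 9.2
```

The cap bottomed out at z 0.155 with 18 N on it. I release it slowly, lift away and check.

Request:
servo_tool:
  plan:
    - [[0,0,-0.05],[0,0,0],1]
    - [[0,0,-0.1],[0,0,0],1]
    - [[0,0,-0.2],[0,0,0],1]
    - [[0,0,-0.6],[0,0,0],1]
    - [[0,0,-1],[0,0,0],1]
    - [[0,0,-1],[0,0,0],1]

```text
time: 20.5
tcp_pos: [0.6744, -0.017, 0.2383]
ee_rot: [0.002, 0.863, 0.505, 0.002]
contact_force: [-0.0, -0.4, -0.1]
width: -0.0003
finger_force: 0.0
```

Request:
servo_tool:
  plan:
    - [[-0.4,-0.3,-0.2],[0,0,0],1]
    - [[-0.9,-0.7,-0.2],[0,0,0],1]
    - [[-1,-1,-0.2],[0,0,0],1]
    - [[-1,-1,-0.2],[0,0,0],1]

```text
time: 20.9
tcp_pos: [0.5619, -0.0474, 0.25]
ee_rot: [0.0, 0.863, 0.505, 0.0]
contact_force: [0.8, 0.3, 0.4]
width: 0.0001
finger_force: 0.0
```

Request:
servo_tool:
  plan:
    - [[-0.5,-0.2,0],[0,0,0],1]
    - [[-1,-0.4,0],[0,0,0],1]
    - [[-1,-0.4,0],[0,0,0],1]
    - [[-1,-0.4,0],[0,0,0],1]

```text
time: 21.3
tcp_pos: [0.4973, -0.1019, 0.2495]
ee_rot: [0.0, 0.863, 0.504, 0.0]
contact_force: [-0.1, 0.8, -0.2]
width: 0.0001
finger_force: 0.0
```

Request:
servo_tool:
  plan:
    - [[-0.5,0,0],[0,0,0],1]
    - [[-1,0,0],[0,0,0],1]
    - [[-1,0,0],[0,0,0],1]
    - [[-1,0,0],[0,0,0],1]

```text
time: 21.7
tcp_pos: [0.4586, -0.1713, 0.2491]
ee_rot: [-0.0, 0.863, 0.505, 0.0]
contact_force: [0.3, 0.2, -0.5]
width: -0.0006
finger_force: 0.0
```

```bash
python3 chk.py 8;python3 -c "
from h import *
lid('s8')
s=load('s8')['p'];cv2.imwrite('pics/f8.png',np.hstack([cv2.resize(s[190:340,190:420],None,fx=2.4,fy=2.4)])[:,:,::-1])
a=load('scene0')['p'].astype(int);b=s.astype(int)
print([x[0] for x in blobs(s,(0,180,90),(4,255,255))])"
```

```text
scene [264. 224.] [ 0.453  -0.0243  0.099 ] [ 0.4434 -0.019   0.091 ]
scene [323.2 226.2] [0.5483 0.0776 0.099 ] [0.5398 0.0842 0.091 ]
scene [299.9 254.7] [ 0.597  -0.0249  0.099 ] [ 0.5891 -0.0195  0.091 ]
scene [143.5 304.4] [ 0.5256 -0.3478  0.099 ] [ 0.5168 -0.3463  0.091 ]
scene [311.6 344.8] [ 0.8084 -0.1536  0.099 ] [ 0.8031 -0.1498  0.091 ]
top [385.2 164.2] [ 0.7855 -0.1409  0.099 ]
top [335.9 243.8] [ 0.5879 -0.0208  0.099 ]
top [295.  259.8] [0.5488 0.0764 0.099 ]
top [337.7 300.4] [ 0.453  -0.0252  0.099 ]
3D [ 0.7927 -0.143   0.0759] 0.0004
3D [ 0.5894 -0.0205  0.0916] 0.0006
3D [0.5489 0.0767 0.0997] 0.0004
3D [ 0.4532 -0.0248  0.0992] 0.0004
21.8 [ 0.4588 -0.1704  0.2491] [-0.2 -0.   0.2]
lid s8 379 [-0.0048 -0.0056  0.0897]
dot [300.  254.6] [[0.5969, -0.0245, 0.099], [0.5889, -0.0192, 0.091]]
[array([323.8, 250.3])]
```

View pics/f8.png

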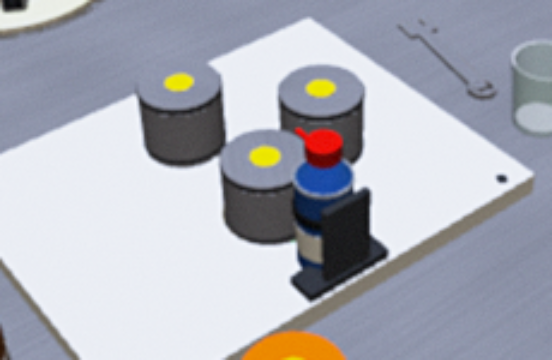

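The packed tin (crop 265,157) is seated and level with its lid at z 0.0916. The red cap (323,147) is up again, both empty tins are upright on the deck off the pad, and nothing else was disturbed.

```bash
python3 -c "
from station import *
print(hand_in())"
```

```text
the job is handed in; nothing more can be done
None
```

I handed the job in at about 22 s: the packed tin (the one on the -y side) is level in the seat, the duster cap was pressed fully and came back up, and both empty tins stand upright on the deck off the pad.

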